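# Shelve a specimen pot and press its ticket holder home behind the rack's sprung lip

### The arm

A 6-joint arm with a two-finger parallel gripper is mounted at the origin on the work surface. World frame = base frame: x ahead of the robot, y to its left, z up, the work surface at z = 0. Lengths are in mm, angles in rad, forces in N, time in s.
With the tool pointing down it reaches from about 350 to 775 mm from the base axis. Payload 7.3 kg.
Tool frame: the origin (TCP) lies at the very end of the fingers, on their centre line; the grasp point (between the pads) lies 19 mm behind it; z points along the fingers, x is the direction in which the jaws open and shut, and the axes are right-handed (so a half turn about z gives the same grasp; the last joint's range is limited). The gripper opens to 92 mm and grips with 3 to 60 N. Pads are 19 mm wide; open, the fingers measure 130 mm over their backs; the gripper's body (75 mm by 190 mm) begins 47 mm behind the grasp point.
Start: joints at [1.123, 0.342, 1.524, -0, 1.275, -0.146], TCP at [156.036, 501.296, 226.741] pointing down, gripper open.
Joint ranges: [-2.53, 2.53], [-0.77, 2.02], [0.04, 2.7], [-1, 4.14], [0.28, 2.66], [-3.11, 3.11]. Speed limits (rad/s): [2.57, 2.57, 3.14, 3.14, 3.14, 3.14].

### API

Orientations are given as [roll, pitch, yaw] about the fixed x, y, z axes, in that order (R = Rz(yaw) Ry(pitch) Rx(roll)).
In Python, from plant import bot, capture, camera_params gives the robot as it stands.
- The arm moves only by the shell command python3 -m jog 'ROWS' [OPENING]. ROWS is a JSON object of lists of equal length, an entry for each row: "xyz": the shift along the world's x, y, z as a fraction of full scale, a list of three; "angular": the turn, a rotation vector about the world's x, y, z as a fraction of full scale, a list of three. In form: {"xyz": [[x, y, z], ...], "angular": [[wx, wy, wz], ...]}. A call has 1 to 10 rows; each row shifts and turns the pose as measured when the row begins; what a row does not reach is not made up. Full scale, the value 1, is 2 cm for a shift and 6 degrees for a turn. A row lasts 1/10 s, in which the tool goes at most 50 mm and 8.59 degrees, less where a joint would pass 70% of its speed; a pose out of reach is approached as far as the arm can. A call with a number of a shift or a turn outside -1 to 1 is refused whole. A call with a gripper value outside its range is refused whole. OPENING is the closure, from -1 (fully open) to 1 (shut), set as the call begins (- or left out, the last holds). The fingers move at their own pace and stop on an object; the grip force is fixed at half the most. Time passes only in rows, so rows that do not move let the fingers close. It gives the time, the measured TCP pose, the force and the opening at its end, in the units of the state.
- bot.get_obs(): the state, without advancing time (a new reading comes with each control period).
- capture(name): name is "scene" or "side" or "wrist"; returns the picture (420x560x3 uint8, red, green, blue); there is no depth.
- camera_params(name): a dict with "fx", "fy", "cx", "cy" (pixels), "rvec" (rotation vector, rad) and "tvec" (3), from world to camera coordinates, as OpenCV has them. Camera axes: x right, y down, z forward; pixel columns grow to the right and rows downward; lengths in mm; the calibration is good to about 2 mm. A picture is of the moment at which its call begins: read the wrist's pose just before it. camera_params takes no time and is no camera call; for the wrist camera it gives the pose at the moment of the call.
- bot.close_job(): hands the job in, once; it reports no verdict.
The state is a dict: "time": time; "joint_positions": joint angles; "dq": joint speeds; "tau": joint torques, N m; "tool_pos": TCP position; "tcp_rot": TCP orientation; "contact_force": force on the tool from outside, world axes, zero at the start; "moment": the same for the moment, N m; "grip_width": finger opening in mm.
Only numpy, scipy, OpenCV 4.12 (cv2) and the standard library are available. Lean on these libraries where they do the work, as an engineer would, in place of code of your own. Each camera call takes 0.05 s, during which the arm holds its last target.

### The job

Stand the blue-lidded specimen pot upright on the empty blue mat of the white specimen rack and let go of it. Then take the blue ticket holder out of the grooved wooden stand and push it straight down behind the sprung grey lip on the front edge of the rack, centred in front of that pot and parallel to the edge, until its foot is fully home on the channel floor. Finish while still gripping it and pressing it firmly down there (a colleague will then do up the lip's locking screws), and leave the other pots, tickets and bench things as they stand.

Things in the scene. Friction and masses are not known exactly. Their poses are not given: they have to be found in the camera images.
- pot_blue: specimen pot to be shelved: white, 45 mm across and 61 mm tall, its top 14 mm a solid blue lid 49 mm across; 90 g. Starts upright on the bench. Origin at the centre of its underside, z up.
- bay_blue: the rack's empty bay, any of its three: a fixed blue round mat, 56 mm across, 2 mm thick, on the board. Origin at the centre of its underside, 55 mm above the bench. Axes as the rack's: -x points to the rack's front edge, 55 mm from the mat's centre; y runs along that edge.
- ticket_blue: ticket holder to fit, upright: white card frame 60 mm wide (y), 9 mm thick (x), with a blue band on both faces and a blue top bar (61 x 10 mm), on a clear foot 54 mm wide, 5 mm thick, 22 mm tall. 72 mm tall overall, 60 g; both faces alike. Origin at the centre of the foot's lower edge, z up; frame spans z = 22 to 72 mm. It starts with the foot in the stand's groove, 10 mm above the bench.
- rack: fixed white specimen rack: board 110 mm deep (x), 264 mm wide (y), 18 mm thick, top face 55 mm above the bench, three bays 85 mm apart, each with a coloured mat. Origin at bench level under the board's centre; -x is its front. A label channel runs along the whole front edge, before the board's vertical front face (x = -55 mm); the face's top edge is rounded by 3 mm.
- channel: aluminium floor strip of the rack's label channel, fixed: 9 mm (x) by 264 mm (y), 7 mm of it inside the lip. Origin at mid-length on its upper face, 35 mm above the bench and 61 mm before the rack's centre; axes as the rack's. The board's front face is at x = +6 mm; a seated foot has its mid-plane at about x = +2.5 to +3.5 mm, and the frame's shoulder is then 2 mm above the board.
- stand: fixed grooved wooden stand, 48 mm (x) by 235 mm (y), 26 mm tall, with one groove along its length (y), 6.5 mm wide and 16 mm deep, in which the blue and two spare ticket holders stand end to end, 75 mm apart, in any order. Origin at the centre of its underside.
- pot_red: same kind of pot with a red lid, standing on its red mat in the rack; leave alone. Origin at the centre of its underside.
- pot_yellow: same kind of pot with a yellow lid, standing on its yellow mat in the rack; leave alone. Origin at the centre of its underside. Fixed red and yellow ticket holders, shaped like the blue one, already stand in the channel before these two pots.
- ticket_green: spare green ticket holder, same shape as the blue one, in the stand; leave alone. Origin as the blue one's.
- ticket_grey: spare grey ticket holder, same shape, in the stand; leave alone. Origin as the blue one's.
- dropper: amber dropper bottle, 36 mm across, 85 mm tall, beyond the rack; leave alone. Origin under its centre.
- petri: stack of three clear dishes, 92 mm across, 43 mm tall; leave alone. Origin under its centre.
- slidebox: dark blue slide box, 95 x 190 x 30 mm; leave alone. Origin under its centre.
- counter: steel tally counter, 42 x 50 x 36 mm; leave alone. Origin under its centre.
- beaker: glass beaker, 68 mm across, 85 mm tall; leave alone. Origin under its centre.
- lip1: sprung grey plastic lip before the rack's middle bay; a like one stands before each bay, each 82 mm wide. Its inward bead, 12 mm above the channel floor, leaves 3.8 mm to the board at rest; above the bead it flares at 25 degrees to a mouth 8.5 mm wide, 22 mm above the floor. A foot pushed in is felt as a bump of 4 to 10 N at the bead, then a drag of 1 to 7 N, then the hard floor. Origin: hinge.

How it is judged:
By the outcome, as a careful person would: the job done as asked, in the order asked, and still so for the second after the job is handed in, while the arm keeps its last pose, push and grip.
It also fails if it takes over 56 s, if anything falls off the work surface, if the arm or the gripper's body presses on something with over 40 N, if the wrist force passes 120 N, or if a joint passes its speed limit or range.

## Working session

There is one attempt and no reset: what is moved stays moved. The work goes in short steps, Python scripts to look and compute and a shell command to move; the robot and the scene stay as the last step left them, time stands still between calls to the robot, and variables do not carry over. Pictures are saved under pics/ and viewed, and the job is handed in when it is done.

```bash
ls; mkdir -p pics; cat > h.py <<'E'
import numpy as np, cv2
from plant import bot, capture, camera_params
def snap(n,f):
    p=camera_params(n); im=capture(n); cv2.imwrite('pics/'+f+'.png',im[:,:,::-1]); 
    np.save('pics/'+f+'.npy',dict(p=p,im=im),allow_pickle=True); return im,p
def load(f):
    d=np.load('pics/'+f+'.npy',allow_pickle=True).item(); return d['im'],d['p']
def ray(p,u,v):
    R,_=cv2.Rodrigues(np.array(p['rvec'],float)); t=np.array(p['tvec'],float).ravel()
    d=R.T@np.array([(u-p['cx'])/p['fx'],(v-p['cy'])/p['fy'],1]); return -R.T@t,d
def onz(p,u,v,z):
    c,d=ray(p,u,v); return c+d*(z-c[2])/d[2]
def proj(p,X):
    K=np.array([[p['fx'],0,p['cx']],[0,p['fy'],p['cy']],[0,0,1.]])
    return cv2.projectPoints(np.array(X,float).reshape(-1,1,3),np.array(p['rvec'],float),np.array(p['tvec'],float),K,None)[0].reshape(-1,2)
E
python3 - <<'E'
from h import *
for n in('scene','side','wrist'):
    im,p=snap(n,n+'0'); print(n,p)
print(bot.get_obs())
E
```

```text
pics
scene {'fx': 395.0756942628036, 'fy': 395.0756942628036, 'cx': 276.424563919656, 'cy': 208.77507032408965, 'rvec': array([ 1.96920975,  1.69748805, -0.54239962]), 'tvec': array([-101.5144751 , -399.05269814, 1541.00106581])}
side {'fx': 420.49603270213237, 'fy': 420.49603270213237, 'cx': 280.57360792418416, 'cy': 202.3208432024526, 'rvec': array([ 2.12162695, -0.19933183,  0.12728841]), 'tvec': array([-517.42688146,   99.36092221, 1065.67434767])}
wrist {'fx': 360.4243099146337, 'fy': 360.4243099146337, 'cx': 281.449043919383, 'cy': 207.23604533139059, 'rvec': array([-2.35589173, -1.73589247, -0.22139487]), 'tvec': array([-523.84144759,  -32.32348757,  389.48288386])}
{'time': 0.15, 'joint_positions': array([ 1.12300047e+00,  3.42557610e-01,  1.52471364e+00,  8.21776447e-06,
        1.27544106e+00, -1.46001165e-01]), 'dq': array([-0.00048137, -0.00073987, -0.00300482,  0.00061863, -0.00050941,
       -0.00084201]), 'tau': array([ 1.49101081e-03, -4.31475019e+01, -2.44351012e+01,  7.18343211e-02,
        5.37731813e-02, -1.20758982e-04]), 'tool_pos': array([155.90283252, 501.02544511, 226.2365658 ]), 'tcp_rot': array([-3.14142199e+00,  1.10659441e-03,  1.26899933e+00]), 'contact_force': array([ 0.66209883, -0.041613  , -0.05192468]), 'moment': array([ 0.0336059 , -0.01606524,  0.00166474]), 'grip_width': 92.01530202694387}
```

View pics/scene0.png

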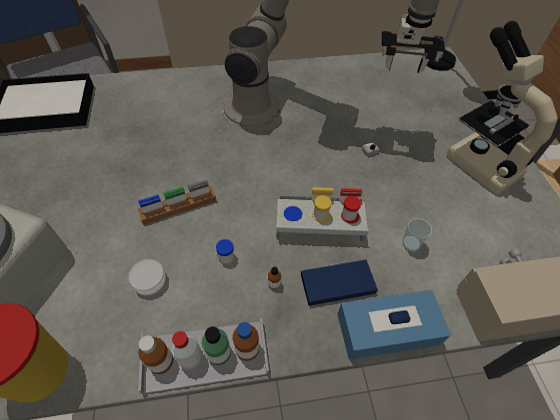

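View pics/side0.png

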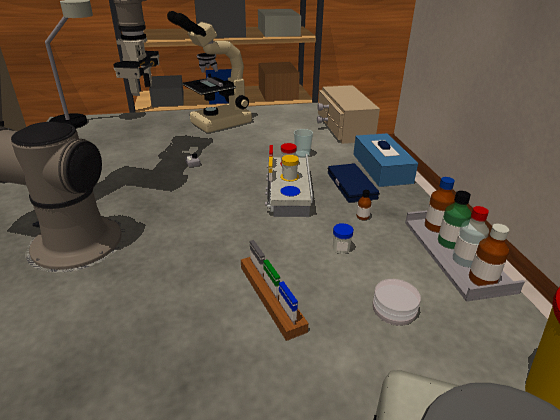

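View pics/wrist0.png

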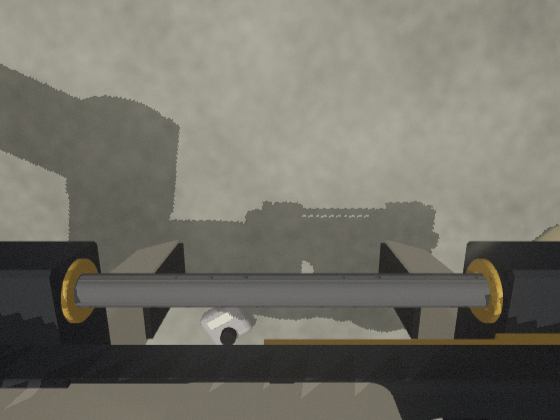

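The scene view shows the blue pot at (225,248), the empty blue mat at (292,213) and the blue ticket at (149,201), which is the end one in the stand. The side view shows the same layout.

```bash
python3 - <<'E'
from h import *
for n,b in(('scene',(130,170,390,280)),('side',(235,130,345,350))):
    im,p=load(n+'0'); x0,y0,x1,y1=b
    c=im[y0:y1,x0:x1]; s=4 if n=='side' else 3
    s=min(800//c.shape[1],600//c.shape[0]) or 1
    f=min(800/c.shape[1],600/c.shape[0])
    cv2.imwrite(f'pics/{n}0z.png',cv2.resize(c,None,fx=f,fy=f,interpolation=cv2.INTER_CUBIC)[:,:,::-1]); print(f)
    hsv=cv2.cvtColor(im,cv2.COLOR_RGB2HSV)
    m=((hsv[...,0]>105)&(hsv[...,0]<130)&(hsv[...,1]>170)&(hsv[...,2]>80)).astype(np.uint8)
    k,l,st,ce=cv2.connectedComponentsWithStats(m)
    for i in range(1,k):
        if st[i,4]>15:
            u,v=ce[i]; print(n,st[i],ce[i].round(1),[onz(p,u,v,z).round(1)[:2] for z in(57,61,75)])
E
```

```text
3.076923076923077
scene [139 195  20   9  56] [148.4 198.9] [array([ 453.4, -359.1]), array([ 456.7, -358. ]), array([ 468.2, -354.2])]
scene [284 207  18  14 206] [292.4 213.4] [array([568.7,  62.5]), array([571.5,  61.8]), array([581.3,  59.4])]
scene [216 240  17  16 208] [224.2 246.9] [array([ 654.7, -145.4]), array([ 657.1, -145.2]), array([ 665.7, -144.5])]
scene [237 323  14  14 149] [243.8 329.2] [array([ 893.6, -115.5]), array([ 895.1, -115.4]), array([ 900.1, -115.2])]
2.727272727272727
side [441 177  13   6  63] [447.3 179.6] [array([1039.8,   43.9]), array([1035.1,   37.3]), array([1018.6,   14.4])]
side [442 184   8   6  34] [445.9 186.5] [array([1014.1,    6.6]), array([1.0095e+03, 3.0000e-01]), array([993.6, -21.8])]
side [281 186  19  10 148] [289.9 190.5] [array([565.5,  61.7]), array([563.9,  55. ]), array([558.6,  31.7])]
side [333 223  20  16 254] [342.7 230.6] [array([ 651.1, -149.2]), array([ 649. , -154.4]), array([ 641.6, -172.8])]
side [279 281  19  30 231] [287.8 295.3] [array([ 474.5, -339.7]), array([ 473.6, -343.7]), array([ 470.3, -357.6])]
```

View pics/scene0z.png

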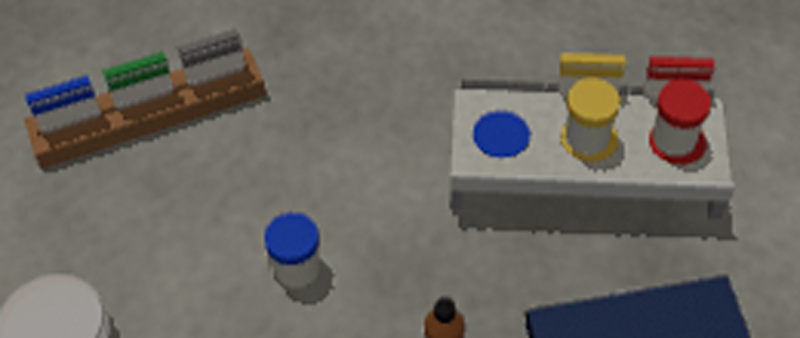

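View pics/side0z.png

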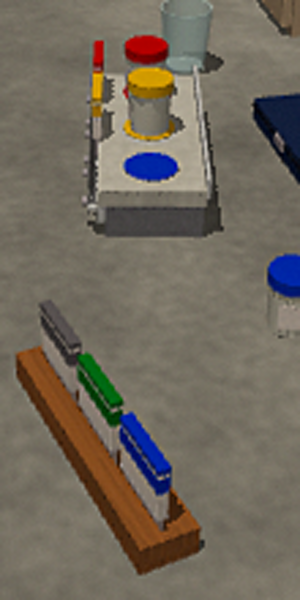

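```bash
python3 - <<'E'
from h import *
im,p=load('scene0')
f=lambda a,b:(a/3.0769+130,b/3.0769+170)
for n,a,z in (('FL',(456,90),55),('BL',(452,179),55),('BR',(732,188),55),('FR',(722,98),55),('stand L',(27,118),26),('stand BL',(38,155),26),('stand BR',(268,90),26),('standR',(255,52),26),('bluebarL',(28,100),82),('R',(92,79),82),('greyL',(178,48),82),('R',(241,34),82)):
    print(n,onz(p,*f(*a),z).round(1))
im,w=load('wrist0'); c,d=ray(w,280,210); R,_=cv2.Rodrigues(w['rvec'])
print(c, d, R)
print(proj(w,[[156,501,226.7],[156,501,100],[156,501,0]]))
E
```

```text
FL [509.   29.4  55. ]
BL [612.6   9.4  55. ]
BR [660.1 267.3  55. ]
FR [556.1 288.   55. ]
stand L [ 461.2 -395.4   26. ]
stand BL [ 508.3 -382.5   26. ]
stand BR [ 459.8 -156.    26. ]
standR [ 407.9 -166.1   26. ]
bluebarL [ 483.8 -378.6   82. ]
R [ 466.7 -319.3   82. ]
greyL [ 439.3 -236.8   82. ]
R [ 429.9 -174.7   82. ]
[ 91.16837555 520.86928357 384.10298569] [ 0.24722081 -0.08263219 -0.96546816] [[ 0.2964488   0.95504729 -0.0016665 ]
 [ 0.92405609 -0.28638727  0.25318504]
 [ 0.24132642 -0.07659634 -0.96741644]]
[[282.52423036 262.00170075]
 [282.3335354  199.42030929]
 [282.26793493 177.89184977]]
```

```bash
python3 -m jog '{"xyz":[[0.93,-1,0],[0.93,-1,0],[0.93,-1,0],[0.93,-1,0],[0.93,-1,0],[0.93,-1,0],[0.93,-1,0],[0.93,-1,0],[0.93,-1,0],[0.93,-1,0]],"angular":[[0,0,-1],[0,0,-1],[0,0,-1],[0,0,-1],[0,0,-1],[0,0,-1],[0,0,-1],[0,0,-1],[0,0,-1],[0,0,-1]]}'
```

```text
time: 1.15
tool_pos: [344.4, 293.8, 223.6]
tcp_rot: [-3.141, 0.006, 0.187]
contact_force: [0.6, 0.9, 0.6]
grip_width: 91.6
```

```bash
python3 -m jog '{"xyz":[[0.96,-1,0],[0.96,-1,0],[0.96,-1,0],[0.96,-1,0],[0.96,-1,0],[0.96,-1,0],[0.96,-1,0],[0.96,-1,0],[0.96,-1,0],[0.96,-1,0.2]],"angular":[[0,0,-1],[0,0,-1],[0,0,-1],[0,0,-0.5],[0,0,0],[0,0,0],[0,0,0],[0,0,0],[0,0,0],[0,0,0]]}'; python3 -m jog '{"xyz":[[0.8,-0.8,0],[0.4,-0.4,0],[0,0,0]],"angular":[[0,0,0],[0,0,0],[0,0,0]]}'; python3 - <<'E'
from h import *
o=bot.get_obs(); print(o['time'],o['tool_pos'],o['tcp_rot'])
snap('wrist','w1')
E
```

```text
time: 2.15
tool_pos: [541.6, 83.7, 225.1]
tcp_rot: [3.14, 0.012, -0.2]
contact_force: [0.7, 0.2, 0.1]
grip_width: 92.0
time: 2.45
tool_pos: [567.9, 56.1, 224.0]
tcp_rot: [3.14, 0.013, -0.203]
contact_force: [-0.7, -0.3, 0.6]
grip_width: 91.4
2.45 [567.92645125  56.05655708 223.99408205] [ 3.13977488  0.01261691 -0.20345602]
```

View pics/w1.png

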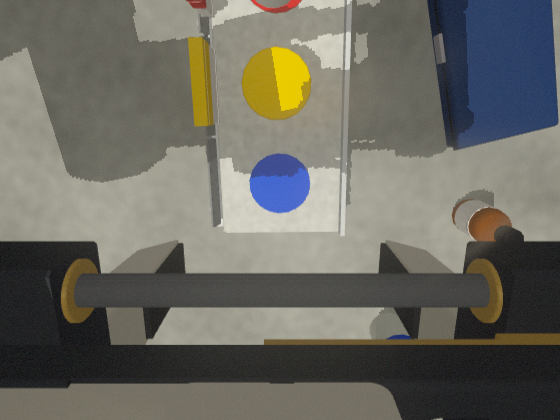

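```bash
python3 - <<'E'
from h import *
im,p=load('w1')
c=im[0:245,170:370]; cv2.imwrite('pics/w1z.png',cv2.resize(c,None,fx=2.44,fy=2.44,interpolation=cv2.INTER_CUBIC)[:,:,::-1])
hsv=cv2.cvtColor(im,cv2.COLOR_RGB2HSV)
for n,lo,hi,z in(('blue',105,130,57),('yel',20,32,61+57)):
    m=((hsv[...,0]>lo)&(hsv[...,0]<hi)&(hsv[...,1]>120)&(hsv[...,2]>80)).astype(np.uint8)
    k,l,st,ce=cv2.connectedComponentsWithStats(m)
    for i in range(1,k):
        if st[i,4]>200: 
            cs=max(cv2.findContours((l==i).astype(np.uint8),0,1)[0],key=len); e=cv2.fitEllipse(cs)
            print(n,st[i],ce[i],e,onz(p,*e[0],z),onz(p,*ce[i],z))
E
```

```text
blue [  463     0    95   138 11344] [510.47708039  65.32325458] ((509.9993896484375, 65.35699462890625), (99.07530975341797, 156.12937927246094), 177.8044891357422) [774.80285729 121.27462055  57.        ] [775.19289339 121.22091111  57.        ]
blue [ 250  154   60   59 2750] [279.28036364 182.86509091] ((279.2828369140625, 182.86058044433594), (57.50674819946289, 59.064048767089844), 96.59707641601562) [565.04476871  61.72740277  57.        ] [565.04169666  61.72374143  57.        ]
yel [ 188   37   25   89 1736] [200.29262673  80.84562212] ((200.28684997558594, 80.39788818359375), (20.73099708557129, 117.97782897949219), 175.8489227294922) [529.44692819 154.80156971 118.        ] [529.37496305 154.51580098 118.        ]
yel [ 242   46   69   74 3982] [276.14465093  82.83425414] ((276.14019775390625, 82.8318862915039), (68.39134216308594, 72.2789535522461), 175.8377685546875) [580.7384762  142.57614405 118.        ] [580.74118451 142.5739945  118.        ]
```

View pics/w1z.png

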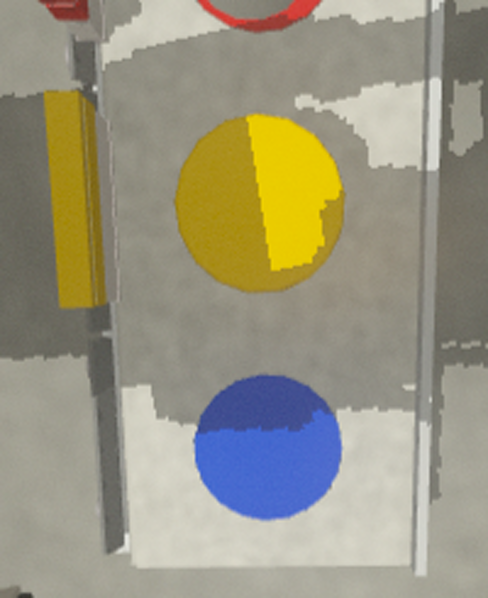

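```bash
python3 - <<'E'
from h import *
im,p=load('w1')
g=lambda a,b,z:onz(p,a/2.44+170,b/2.44,z)[:2]
for n,a,b,z in(('front',(133,566),(103,60),55),('back',(411,566),(428,0),55),('end',(140,567),(411,567),55),('ybarL',(59,308),(45,92),107),('lip',(108,552),(93,390),57)):
    A,B=g(*a,z),g(*b,z); print(n,A.round(1),B.round(1),np.degrees(np.arctan2(*(B-A)))) 
def L(a,b):
    A,B=g(*a,55),g(*b,55); d=(B-A)/np.linalg.norm(B-A); m=np.array([565.04,61.72])-A; return d[0]*m[1]-d[1]*m[0]
print(L((133,566),(103,60)),L((411,566),(428,0)))
c,d=ray(p,280,207);print(c)
E
```

```text
front [503.8  25. ] [537.5 203. ] 10.6987559222428
back [610.6   3.6] [648.2 198.5] 10.925584271857295
end [506.4  24. ] [610.5   3.2] 101.35185260485439
ybarL [514.3 125.7] [526.3 185.4] 11.354305786999005
lip [496.2  33.1] [506.3  95.2] 9.279485231931723
-53.32728212651827 55.7265888640417
[583.83598013 122.07351905 381.82653235]
```

```bash
python3 -m jog '{"xyz":[[0.42,-1,0],[0.42,-1,0],[0.42,-1,0],[0.42,-1,0],[0.42,-1,0],[0.42,-1,0],[0.42,-1,0],[0.42,-1,0],[0.42,-1,0],[0.42,-1,0]],"angular":[[0,-0.12,0.12],[0,0,0],[0,0,0],[0,0,0],[0,0,0],[0,0,0],[0,0,0],[0,0,0],[0,0,0],[0,0,0]]}';  python3 -m jog '{"xyz":[[0.2,-0.4,0],[0,0,0]],"angular":[[0,0,0],[0,0,0]]}'; python3 - <<'E'
from h import *
o=bot.get_obs(); print(o['time'],o['tool_pos'],o['tcp_rot'])
im,p=snap('wrist','w2')
hsv=cv2.cvtColor(im,cv2.COLOR_RGB2HSV)
m=((hsv[...,0]>105)&(hsv[...,0]<130)&(hsv[...,1]>120)&(hsv[...,2]>80)).astype(np.uint8)
k,l,st,ce=cv2.connectedComponentsWithStats(m)
for i in range(1,k):
  if st[i,4]>200:
    cs=max(cv2.findContours((l==i).astype(np.uint8),0,1)[0],key=len); e=cv2.fitEllipse(cs)
    print(st[i],e,onz(p,*e[0],61))
E
```

```text
time: 3.5
tool_pos: [646.2, -133.1, 224.9]
tcp_rot: [-3.136, 0.008, -0.172]
contact_force: [0.7, 1.1, -0.4]
grip_width: 91.8
time: 3.7
tool_pos: [650.1, -141.1, 224.4]
tcp_rot: [-3.136, 0.009, -0.173]
contact_force: [-0.4, 0.0, -0.6]
grip_width: 91.7
3.7 [ 650.0529548  -141.08976857  224.41059268] [-3.13561987  0.00926684 -0.17281532]
[ 260  169   53   53 2154] ((286.1357116699219, 195.12782287597656), (51.294471740722656, 51.671043395996094), 5.047501564025879) [ 652.1200858  -145.94958757   61.        ]
```

View pics/w2.png

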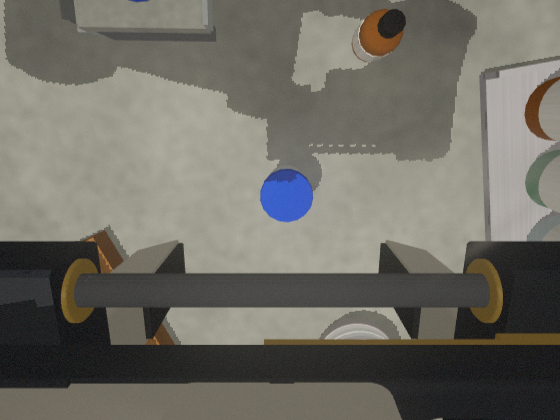

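```bash
python3 -m jog '{"xyz":[[0.1,-0.24,-1],[0,0,-1],[0,0,-1],[0,0,-1],[0,0,-1],[0,0,-1],[0,0,-1],[0,0,-1],[0,0,-1],[0,0,-0.5]],"angular":[[0,-0.08,-0.15],[0,0,0],[0,0,0],[0,0,0],[0,0,0],[0,0,0],[0,0,0],[0,0,0],[0,0,0],[0,0,0]]}'
```

```text
time: 4.75
tool_pos: [649.0, -127.7, 33.6]
tcp_rot: [-3.13, -0.003, -0.175]
contact_force: [-1.2, -0.4, -0.3]
grip_width: 91.8
```

```bash
python3 -m jog '{"xyz":[[0.1,-0.85,0],[0.05,-0.1,-0.5],[0,0,-0.4]],"angular":[[-0.1,0,-0.12],[0,0,0],[0,0,0]]}'; python3 -m jog '{"xyz":[[0,0,0]],"angular":[[0,0,0]]}'
```

```text
time: 5.05
tool_pos: [652.9, -146.6, 16.4]
tcp_rot: [-3.142, -0.006, -0.187]
contact_force: [-0.4, -0.3, 0.2]
grip_width: 91.9
time: 5.15
tool_pos: [652.6, -146.8, 15.7]
tcp_rot: [-3.141, -0.006, -0.187]
contact_force: [-0.2, 0.7, 0.7]
grip_width: 91.6
```

```bash
python3 -m jog '{"xyz":[[0,0.02,-0.32],[0,0,0]],"angular":[[0,0.05,0],[0,0,0]]}';python3 -m jog '{"xyz":[[0,0,0],[0,0,0],[0,0,0],[0,0,0],[0,0,0],[0,0,0]],"angular":[[0,0,0],[0,0,0],[0,0,0],[0,0,0],[0,0,0],[0,0,0]]}' 1
```

```text
time: 5.35
tool_pos: [652.9, -146.5, 9.5]
tcp_rot: [3.141, -0.001, -0.188]
contact_force: [-0.7, -0.2, 0.5]
grip_width: 91.8
time: 5.95
tool_pos: [653.5, -146.4, 10.6]
tcp_rot: [3.141, -0.003, -0.187]
contact_force: [0.9, -0.1, 0.3]
grip_width: 48.3
```

```bash
python3 -m jog '{"xyz":[[0,0,0],[0,0,0]],"angular":[[0,0,0],[0,0,0]]}'
```

```text
time: 6.15
tool_pos: [653.6, -146.4, 10.6]
tcp_rot: [3.141, -0.003, -0.187]
contact_force: [-0.6, -0.5, -0.5]
grip_width: 48.1
```

```bash
python3 -m jog '{"xyz":[[0,0,0.5],[0,0,1],[0,0,1],[0,0,1],[0,0,1],[0,0,1],[0,0,0.5]],"angular":[[0,0,0],[0,0,0],[0,0,0],[0,0,0],[0,0,0],[0,0,0],[0,0,0]]}'; python3 - <<'E'
from h import *
snap('side','s1'); im,p=snap('wrist','w3')
im,p=load('s1'); c=im[120:280,230:450]; cv2.imwrite('pics/s1z.png',cv2.resize(c,None,fx=3.6,fy=3.6)[:,:,::-1])
E
```

```text
time: 6.85
tool_pos: [651.7, -145.8, 136.5]
tcp_rot: [3.141, 0.001, -0.187]
contact_force: [-0.5, -0.4, -1.1]
grip_width: 48.0
```

View pics/s1z.png

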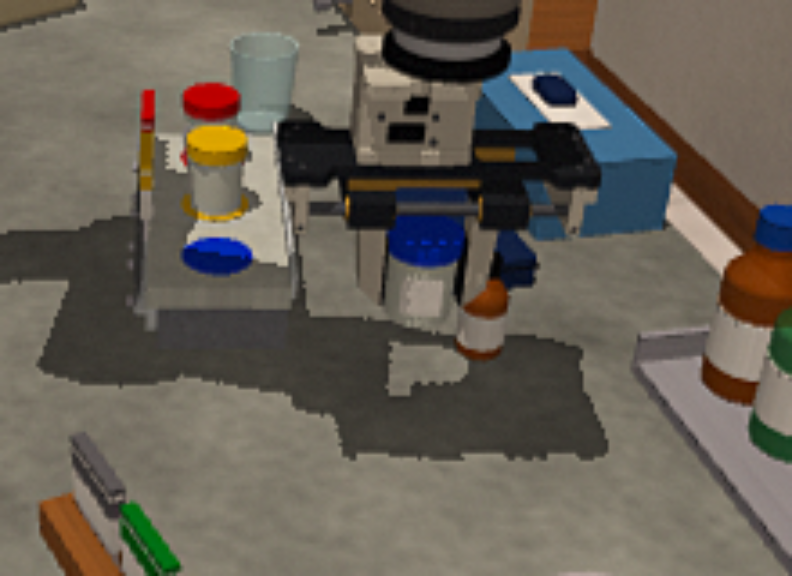

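The zoomed side view shows the pot lifted and upright, gripped by the lid. I'm carrying it to the mat.

```bash
python3 -m jog '{"xyz":[[-0.2,0.5,0],[-0.42,1,0],[-0.42,1,0],[-0.42,1,0],[-0.42,1,0],[-0.42,1,0],[-0.42,1,0],[-0.42,1,0],[-0.42,1,0],[-0.42,1,0]],"angular":[[0,0,0],[0,0,0],[0,0,0],[0,0,0],[0,0,0],[0,0,0],[0,0,0],[0,0,0],[0,0,0],[0,0,0]]}';  python3 -m jog '{"xyz":[[-0.3,0.6,0],[-0.1,0.2,0],[0,0,0]],"angular":[[0,0,0],[0,0,0],[0,0,0]]}'
```

```text
time: 7.95
tool_pos: [558.4, 55.3, 122.2]
tcp_rot: [-3.141, 0.025, -0.19]
contact_force: [-0.2, 0.4, -0.8]
grip_width: 47.5
time: 8.25
tool_pos: [546.5, 75.1, 119.8]
tcp_rot: [3.141, 0.03, -0.186]
contact_force: [-0.8, -0.4, -0.8]
grip_width: 47.8
```

```bash
python3 -m jog '{"xyz":[[0.9,-0.63,0],[0,0,0]],"angular":[[-0.05,-0.28,0],[0,0,0]]}'
```

```text
time: 8.45
tool_pos: [566.3, 60.7, 119.6]
tcp_rot: [3.141, -0.002, -0.186]
contact_force: [-0.2, 0.5, -0.5]
grip_width: 47.8
```

```bash
python3 -m jog '{"xyz":[[-0.05,0.03,-0.7],[0,0,-0.7],[0,0,-0.6],[0,0,-0.2],[0,0,0]],"angular":[[0,0,0],[0,0,0],[0,0,0],[0,0,0],[0,0,0]]}'; python3 - <<'E'
from h import *
snap('wrist','w4')
E
```

```text
time: 8.95
tool_pos: [568.1, 56.5, 74.0]
tcp_rot: [3.141, -0.005, -0.193]
contact_force: [0.1, 0.2, 0.1]
grip_width: 47.9
```

View pics/w4.png

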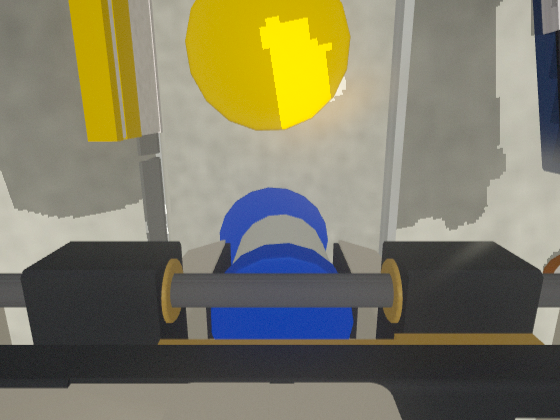

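The pot is just above the mat and about 5 mm off towards -y, with more of the mat's far side visible at (275,215). I'm correcting that, then lowering.

```bash
python3 -m jog '{"xyz":[[-0.14,0.27,0],[0,0,0]],"angular":[[0,0.04,0],[0,0,0]]}';python3 -m jog '{"xyz":[[0,0,-0.2],[0,0,0]],"angular":[[0,0,0],[0,0,0]]}'
```

```text
time: 9.2
tool_pos: [565.8, 62.2, 75.1]
tcp_rot: [3.14, -0.003, -0.193]
contact_force: [-0.4, -0.4, -0.7]
grip_width: 47.9
time: 9.4
tool_pos: [566.2, 62.6, 71.7]
tcp_rot: [3.14, -0.004, -0.193]
contact_force: [-0.1, 0.6, -0.7]
grip_width: 47.7
```

```bash
python3 -m jog '{"xyz":[[-0.04,-0.03,-0.15],[0,0,0]],"angular":[[0,0,0],[0,0,0]]}';python3 -m jog '{"xyz":[[0,0,-0.08],[0,0,0]],"angular":[[0,0,0],[0,0,0]]}'
```

```text
time: 9.6
tool_pos: [565.4, 62.1, 68.7]
tcp_rot: [3.14, -0.005, -0.192]
contact_force: [0.7, 0.4, -0.9]
grip_width: 47.9
time: 9.8
tool_pos: [565.8, 62.0, 67.6]
tcp_rot: [3.141, -0.006, -0.192]
contact_force: [0.0, 0.1, -0.5]
grip_width: 48.0
```

```bash
python3 -m jog '{"xyz":[[0,0,-0.06],[0,0,0]],"angular":[[0,0.05,0],[0,0,0]]}';python3 -m jog '{"xyz":[[0,0,-0.06],[0,0,0]],"angular":[[0,0,0],[0,0,0]]}'
```

```text
time: 10.0
tool_pos: [566.1, 62.0, 67.8]
tcp_rot: [3.14, -0.002, -0.192]
contact_force: [0.4, 0.1, -0.4]
grip_width: 48.2
time: 10.2
tool_pos: [566.4, 62.0, 67.7]
tcp_rot: [3.14, -0.003, -0.192]
contact_force: [0.2, 0.1, -0.3]
grip_width: 48.2
```

```bash
python3 -m jog '{"xyz":[[-0.03,0,-0.12],[0,0,0]],"angular":[[0,0,0],[0,0,0]]}'
```

```text
time: 10.4
tool_pos: [566.8, 62.1, 67.9]
tcp_rot: [3.141, -0.006, -0.192]
contact_force: [0.1, -0.6, -0.9]
grip_width: 47.7
```

```bash
python3 -m jog '{"xyz":[[0,0,0],[0,0,0],[0,0,0],[0,0,0]],"angular":[[0,0,0],[0,0,0],[0,0,0],[0,0,0]]}' -0.35; python3 -m jog '{"xyz":[[-0.05,0,0.3],[0,0,0.6],[0,0,1],[0,0,1],[0,0,1],[0,0,1]],"angular":[[0,0,0],[0,0,0],[0,0,0],[0,0,0],[0,0,0],[0,0,0]]}'; python3 - <<'E'
from h import *
im,p=snap('wrist','w5')
hsv=cv2.cvtColor(im,cv2.COLOR_RGB2HSV)
m=((hsv[...,0]>105)&(hsv[...,0]<130)&(hsv[...,1]>120)&(hsv[...,2]>80)).astype(np.uint8)
k,l,st,ce=cv2.connectedComponentsWithStats(m)
for i in range(1,k):
  if st[i,4]>200:
    cs=max(cv2.findContours((l==i).astype(np.uint8),0,1)[0],key=len); e=cv2.fitEllipse(cs)
    print(st[i],e,onz(p,*e[0],118))
E
```

```text
time: 10.8
tool_pos: [566.5, 62.0, 66.8]
tcp_rot: [3.14, -0.005, -0.192]
contact_force: [1.3, -0.6, -0.3]
grip_width: 61.7
time: 11.4
tool_pos: [563.3, 61.9, 168.8]
tcp_rot: [3.139, 0.0, -0.192]
contact_force: [1.1, -0.0, -0.2]
grip_width: 62.0
[  478     0    82   143 10507] ((521.7622680664062, 65.31208038330078), (86.32032012939453, 168.59263610839844), 175.89144897460938) [708.87780081 127.65040798 118.        ]
[ 248  169   78   96 5573] ((285.2635192871094, 217.09523010253906), (77.40424346923828, 97.2654037475586), 172.05975341796875) [566.99521789  67.84716935 118.        ]
```

View pics/w5.png

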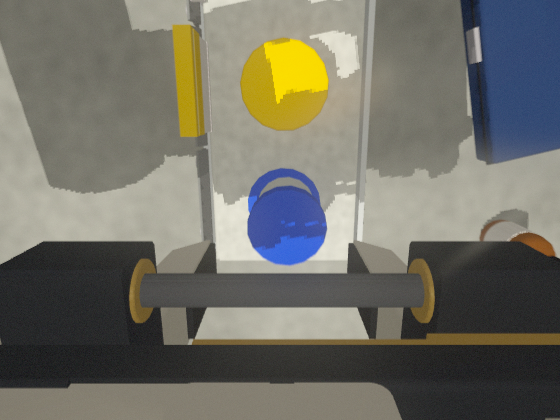

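The pot stands free on the mat with an even mat ring showing around (285,205) and the lid centred at (287,224). Next is the stand.

```bash
python3 -m jog '{"xyz":[[-0.2,-0.7,0.5],[-0.2,-1,0.5],[-0.2,-1,0.5],[-0.2,-1,0],[-0.2,-1,0],[-0.2,-1,0],[-0.2,-1,0],[-0.2,-1,0],[-0.2,-1,0],[-0.2,-1,0]],"angular":[[0,0,1],[0,0,1],[0,0,1],[0,0,0.9],[0,0,0],[0,0,0],[0,0,0],[0,0,0],[0,0,0],[0,0,0]]}';python3 -m jog '{"xyz":[[-0.2,-1,0],[-0.2,-1,0],[-0.2,-1,0],[-0.2,-1,0],[-0.2,-1,0],[-0.2,-1,0],[-0.2,-1,0],[-0.2,-1,0],[-0.2,-1,0]],"angular":[[0,0,0],[0,0,0],[0,0,0],[0,0,0],[0,0,0],[0,0,0],[0,0,0],[0,0,0],[0,0,0]]}'
```

```text
time: 12.45
tool_pos: [524.7, -136.5, 213.2]
tcp_rot: [3.136, -0.019, 0.239]
contact_force: [-0.0, 0.5, -0.4]
grip_width: 61.6
time: 13.35
tool_pos: [486.4, -323.9, 219.1]
tcp_rot: [3.131, -0.024, 0.239]
contact_force: [0.6, 0.4, -0.0]
grip_width: 61.9
```

```bash
python3 -m jog '{"xyz":[[-0.4,-0.8,0],[-0.2,-0.5,0],[0,0,0]],"angular":[[0.04,0.24,-0.15],[0,0,0],[0,0,0]]}'; python3 - <<'E'
from h import *
im,p=snap('wrist','w6')
E
```

```text
time: 13.65
tool_pos: [473.1, -353.2, 220.3]
tcp_rot: [3.139, -0.001, 0.22]
contact_force: [0.4, -0.3, 0.5]
grip_width: 61.7
```

View pics/w6.png

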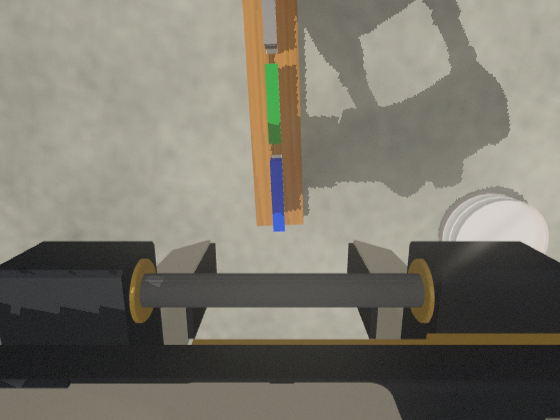

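```bash
python3 - <<'E'
from h import *
im,p=load('w6')
hsv=cv2.cvtColor(im,cv2.COLOR_RGB2HSV)
for lo,hi in((105,130),(50,75)):
    m=((hsv[...,0]>lo)&(hsv[...,0]<hi)&(hsv[...,1]>100)&(hsv[...,2]>50)).astype(np.uint8)
    m[240:]=0
    k,l,st,ce=cv2.connectedComponentsWithStats(m)
    for i in range(1,k):
        if st[i,4]>200:
            cs=max(cv2.findContours((l==i).astype(np.uint8),0,1)[0],key=len); r=cv2.minAreaRect(cs); b=cv2.boxPoints(r)
            P=np.array([onz(p,*q,82)[:2] for q in b]); print(st[i],r,P.round(1).tolist(),P.mean(0))
            # row centreline
            ys=np.arange(st[i,1]+4,st[i,1]+st[i,3]-4); xs=[np.where(l[y]==i)[0].mean() for y in ys]
            f=np.polyfit(ys,xs,1); A,B=[onz(p,np.polyval(f,y),y,82)[:2] for y in (ys[0],ys[-1])]
            print(A,B,np.degrees(np.arctan2(-(A-B)[0],(A-B)[1])), [len(np.where(l[y]==i)[0]) for y in ys[::10]])
c=im[0:240,230:320]; cv2.imwrite('pics/w6z.png',cv2.resize(c,None,fx=2.5,fy=2.5)[:,:,::-1])
E
```

```text
[270 158  15  74 832] ((277.03326416015625, 194.49853515625), (73.1056137084961, 11.566359519958496), 87.45519256591797) [[456.9, -325.1], [466.1, -322.6], [482.6, -383.5], [473.0, -386.2]] [ 469.62913179 -354.3792747 ]
[ 462.27503909 -327.08955243] [ 476.94383636 -381.32256555] 15.13505952076663 [12, 11, 12, 11, 11, 11, 12]
[265  64  16  79 969] ((272.78131103515625, 102.98556518554688), (78.66584777832031, 12.47079086303711), 87.0643310546875) [[437.8, -255.3], [447.0, -252.7], [463.1, -310.2], [453.4, -312.9]] [ 450.336048  -282.7850956]
[ 443.26471505 -256.98966429] [ 457.19284069 -308.31292242] 15.183265885893174 [13, 12, 13, 12, 13, 12, 12, 12]
```

View pics/w6z.png

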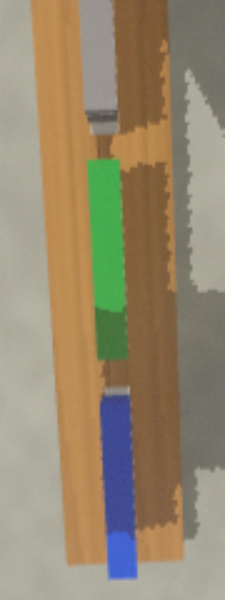

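```bash
python3 -m jog '{"xyz":[[-0.18,-0.06,-0.5],[0,0,-1],[0,0,-1],[0,0,-1],[0,0,-1],[0,0,-0.8],[0,0,0]],"angular":[[0,0,0.42],[0,0,0],[0,0,0],[0,0,0],[0,0,0],[0,0,0],[0,0,0]]}'
```

```text
time: 14.4
tool_pos: [472.4, -346.8, 113.7]
tcp_rot: [3.137, -0.007, 0.274]
contact_force: [0.8, 0.4, 0.4]
grip_width: 62.6
```

```bash
python3 -m jog '{"xyz":[[-0.14,-0.38,0],[0,0,-0.9],[0,0,-0.9],[0,0,-0.6],[0,0,0]],"angular":[[0.02,0.08,-0.1],[0,0,0],[0,0,0],[0,0,0],[0,0,0]]}'
```

```text
time: 14.9
tool_pos: [472.4, -356.5, 70.2]
tcp_rot: [3.134, -0.004, 0.263]
contact_force: [0.2, 1.1, -0.9]
grip_width: 62.1
```

```bash
python3 -m jog '{"xyz":[[-0.16,0.1,-0.6],[0,0,-0.6],[0,0,-0.2],[0,0,0]],"angular":[[0.07,0.06,0],[0,0,0],[0,0,0],[0,0,0]]}'
```

```text
time: 15.3
tool_pos: [469.8, -355.4, 42.1]
tcp_rot: [3.14, -0.001, 0.263]
contact_force: [-0.1, -0.5, -0.0]
grip_width: 62.0
```

```bash
python3 -m jog '{"xyz":[[0,0.05,-0.12],[0,0,0]],"angular":[[0,0,0],[0,0,0]]}'; python3 -m jog '{"xyz":[[0,0,0],[0,0,0],[0,0,0],[0,0,0],[0,0,0],[0,0,0],[0,0,0],[0,0,0]],"angular":[[0,0,0],[0,0,0],[0,0,0],[0,0,0],[0,0,0],[0,0,0],[0,0,0],[0,0,0]]}' 1;  python3 -m jog '{"xyz":[[0,0,0]],"angular":[[0,0,0]]}'
```

```text
time: 15.5
tool_pos: [469.9, -354.5, 39.8]
tcp_rot: [3.14, -0.001, 0.263]
contact_force: [-0.9, 0.4, 0.7]
grip_width: 61.8
time: 16.3
tool_pos: [470.5, -354.9, 40.9]
tcp_rot: [3.138, -0.002, 0.263]
contact_force: [-0.0, 0.4, -0.0]
grip_width: 9.6
time: 16.4
tool_pos: [470.5, -354.9, 40.9]
tcp_rot: [3.138, -0.002, 0.263]
contact_force: [-0.3, 0.8, 0.3]
grip_width: 9.6
```

```bash
python3 -m jog '{"xyz":[[0,0,0.35],[0,0,0.45],[0,0,0.5]],"angular":[[0,0,0],[0,0,0],[0,0,0]]}';python3 -m jog '{"xyz":[[0,0,0.8],[0,0,1],[0,0,1],[0,0,1],[0,0,0.5],[0,0,0]],"angular":[[0,0,0],[0,0,0],[0,0,0],[0,0,0],[0,0,0],[0,0,0]]}'; python3 - <<'E'
from h import *
im,p=snap('wrist','w7'); im,p=snap('side','s2')
c=im[130:350,200:340]; cv2.imwrite('pics/s2z.png',cv2.resize(c,None,fx=2.7,fy=2.7)[:,:,::-1])
E
```

```text
time: 16.7
tool_pos: [469.7, -354.2, 67.3]
tcp_rot: [3.141, -0.0, 0.263]
contact_force: [-0.1, 0.2, -0.2]
grip_width: 9.8
time: 17.3
tool_pos: [470.4, -354.8, 163.1]
tcp_rot: [3.135, -0.004, 0.263]
contact_force: [0.1, -0.0, -1.1]
grip_width: 9.4
```

View pics/w7.png

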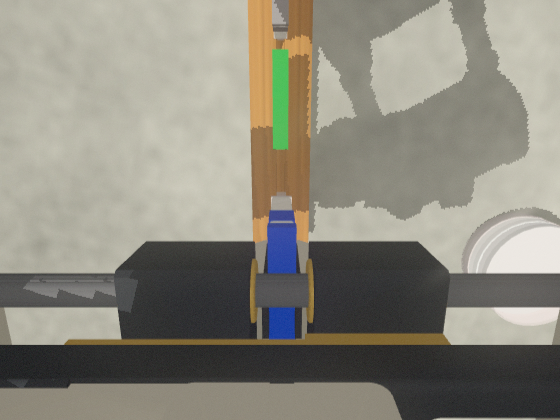

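View pics/s2z.png

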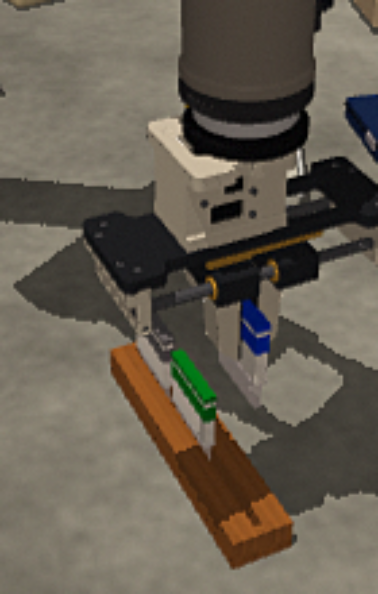

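```bash
python3 -m jog '{"xyz":[[0,0.5,0.3],[0,1,0.3],[0.05,1,0.2],[0.1,1,0.1],[0.1,1,0.1],[0.1,1,0.1],[0.1,1,0.1],[0.1,1,0.1],[0.1,1,0.1],[0.1,1,0.1]],"angular":[[0,0,-0.5],[0,0,-0.8],[0,0,-0.8],[0,0,-0.8],[0,0,-0.8],[0,0,-0.5],[0,0,0],[0,0,0],[0,0,0],[0,0,0]]}'
```

```text
time: 18.4
tool_pos: [478.4, -155.9, 178.2]
tcp_rot: [-3.133, 0.019, -0.2]
contact_force: [-0.4, -0.1, -0.1]
grip_width: 9.4
```

```bash
python3 -m jog '{"xyz":[[0.1,1,0.1],[0.1,1,0.1],[0.1,1,0.1],[0.12,1,0.1],[0.12,1,0.1],[0.12,1,0.1],[0.12,1,0.1],[0.12,1,0.1],[0.1,1,0.1],[0.1,0.8,0]],"angular":[[-0.11,-0.16,0],[0,0,0],[0,0,0],[0,0,0],[0,0,0],[0,0,0],[0,0,0],[0,0,0],[0,0,0],[0,0,0]]}'; python3 -m jog '{"xyz":[[0,0,0]],"angular":[[0,0,0]]}'
```

```text
time: 19.4
tool_pos: [493.8, 50.4, 184.5]
tcp_rot: [-3.14, 0.025, -0.201]
contact_force: [0.8, -0.0, -0.3]
grip_width: 9.3
time: 19.5
tool_pos: [493.2, 52.0, 183.3]
tcp_rot: [-3.14, 0.027, -0.199]
contact_force: [0.9, -0.4, 0.5]
grip_width: 9.1
```

```bash
python3 -m jog '{"xyz":[[0.4,0.6,0],[0.3,0.4,0],[0,0,0]],"angular":[[-0.05,-0.25,0.09],[0,0,0],[0,0,0]]}'; python3 - <<'E'
from h import *
o=bot.get_obs(); print(o['tool_pos'],o['tcp_rot'])
im,p=snap('wrist','w8'); im,p=snap('side','s3')
c=im[90:230,200:340]; cv2.imwrite('pics/s3z.png',cv2.resize(c,None,fx=4.2,fy=4.2)[:,:,::-1])
E
```

```text
time: 19.8
tool_pos: [506.3, 71.7, 180.7]
tcp_rot: [3.141, 0.005, -0.188]
contact_force: [0.1, -0.2, -0.3]
grip_width: 9.1
[506.30390133  71.66219383 180.68402487] [ 3.14101393  0.00503556 -0.18845082]
```

View pics/w8.png

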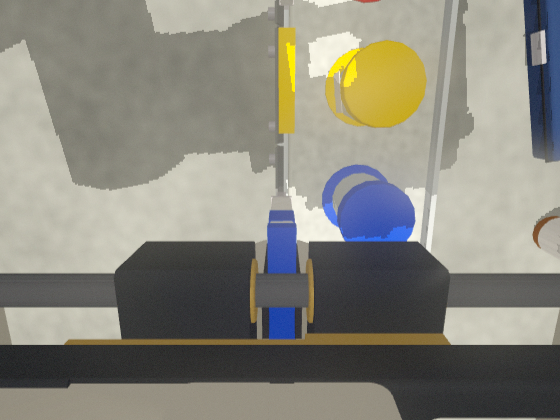

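View pics/s3z.png

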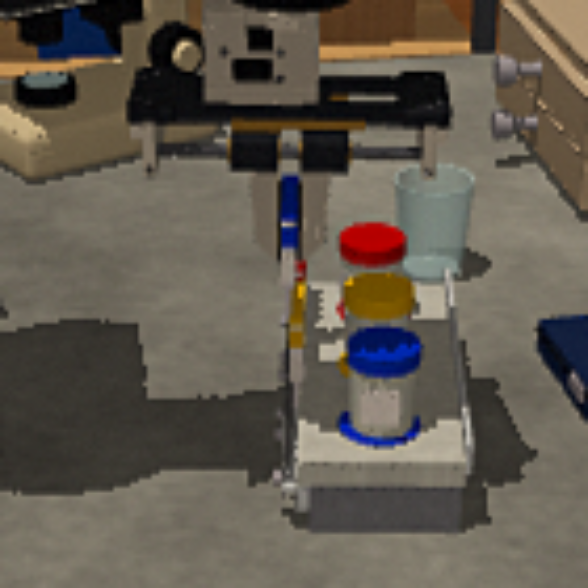

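```bash
python3 - <<'E'
from h import *
im,p=load('w8')
T=np.array([506.3,71.66,180.7]); yaw=-.188
print('tcp axis proj',proj(p,[T,T+[0,0,41],T+[0,0,-31]]))
hsv=cv2.cvtColor(im,cv2.COLOR_RGB2HSV)
def line(mask,z,a,b):
    ys=np.arange(a,b); L=[];R=[]
    for y in ys:
        x=np.where(mask[y])[0]; L.append(x.min());R.append(x.max()+1)
    out=[]
    for e in(L,R):
        f=np.polyfit(ys,np.array(e)-.5,1); A,B=[onz(p,np.polyval(f,y),y,z)[:2] for y in(a,b)]; out.append((A,B))
    return out
m=((hsv[...,0]>18)&(hsv[...,0]<34)&(hsv[...,1]>150)&(hsv[...,2]>80)); m[:,310:]=0; m[:, :260]=0
ys,xs=np.where(m); print(xs.min(),xs.max(),ys.min(),ys.max())
for A,B in line(m,107,ys.min()+4,ys.max()-4): print('yel',A,B,np.degrees(np.arctan2(*(A-B))))
C=[onz(p,xs.mean(),y,107) for y in(ys.min(),ys.max()+1)]; print(C,np.mean(C,0)[:2], 'blue exp',np.mean(C,0)[:2]-85*np.array([.189,.982]))
# held blue bar
m=((hsv[...,0]>105)&(hsv[...,0]<130)&(hsv[...,1]>120)&(hsv[...,2]>60)); m[:,310:]=0; m[:, :260]=0; m[:224]=0;m[240:]=0
for A,B in line(m,180.7+41,225,239): print('bar',A,B)
cv2.imwrite('pics/w8z.png',cv2.resize(im[0:345,230:330],None,fx=1.73,fy=1.73,interpolation=cv2.INTER_CUBIC)[:,:,::-1])
cv2.imwrite('pics/w8z.png',cv2.resize(im[120:345,230:340],None,fx=2.6,fy=2.6,interpolation=cv2.INTER_CUBIC)[:,:,::-1])
E
```

```text
tcp axis proj [[280.99099178 260.71373986]
 [280.21752469 305.86613779]
 [281.37214236 238.46345543]]
263 308 28 343Traceback (most recent call last):
  File "<stdin>", line 16, in <module>
  File "<stdin>", line 9, in line
    return umr_minimum(a, axis, None, out, keepdims, initial, where)
ValueError: zero-size array to reduction operation minimum which has no identity
```

```bash
python3 - <<'E'
from h import *
im,p=load('w8')
hsv=cv2.cvtColor(im,cv2.COLOR_RGB2HSV)
def line(mask,z,a,b):
    ys=np.arange(a,b); L=[];R=[]
    for y in ys:
        x=np.where(mask[y])[0]; L.append(x.min());R.append(x.max()+1)
    out=[]
    for e in(L,R):
        f=np.polyfit(ys,np.array(e)-.5,1); A,B=[onz(p,np.polyval(f,y),y,z)[:2] for y in(a,b)]; out.append((A,B))
    return out
m=((hsv[...,0]>18)&(hsv[...,0]<34)&(hsv[...,1]>150)&(hsv[...,2]>80)); m[:,310:]=0; m[:, :260]=0; m[200:]=0
ys,xs=np.where(m); print(xs.min(),xs.max(),ys.min(),ys.max())
for A,B in line(m,107,ys.min()+4,ys.max()-4): print('yel',A,B,np.degrees(np.arctan2(*(A-B))))
C=[onz(p,xs.mean(),y,107) for y in(ys.min(),ys.max()+1)]; print(C,np.mean(C,0)[:2], 'blue exp',np.mean(C,0)[:2]-85*np.array([.189,.982]))
m=((hsv[...,0]>105)&(hsv[...,0]<130)&(hsv[...,1]>120)&(hsv[...,2]>60)); m[:,310:]=0; m[:, :260]=0
for A,B in line(m,180.7+41,226,240): print('bar',A,B)
cv2.imwrite('pics/w8z.png',cv2.resize(im[120:345,230:340],None,fx=2.6,fy=2.6,interpolation=cv2.INTER_CUBIC)[:,:,::-1])
E
```

```text
279 294 28 132
yel [525.55999974 183.45409145] [515.13314514 129.16037103] 10.87102933621893
yel [535.00185684 181.65041133] [524.45509421 127.39248756] 11.000092224046051
[array([530.49954313, 184.70396127, 107.        ]), array([519.41643913, 125.21248491, 107.        ])] [524.95799113 154.95822309] blue exp [508.89299113  71.48822309]
bar [507.72113901 102.19569532] [506.73091559  97.24749773]
bar [516.4028855 100.5632336] [516.56371235  95.40105546]
```

View pics/w8z.png

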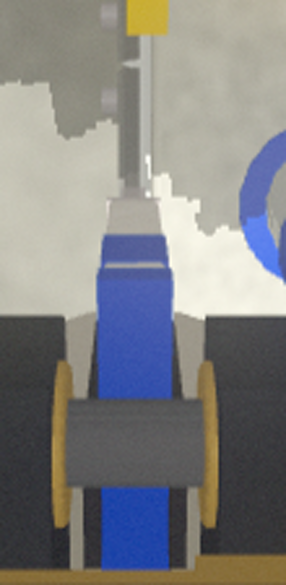

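```bash
python3 -m jog '{"xyz":[[0.06,0.02,-0.5],[0,0,-0.8],[0,0,-0.7],[0,0,0]],"angular":[[0,-0.04,-0.02],[0,0,0],[0,0,0],[0,0,0]]}'
```

```text
time: 20.3
tool_pos: [506.5, 69.1, 137.8]
tcp_rot: [3.141, 0.002, -0.194]
contact_force: [-0.5, -0.1, -0.4]
grip_width: 9.3
```

```bash
python3 -m jog '{"xyz":[[0.05,0.15,-0.5],[0,0.04,-0.7],[0,0.03,-0.5],[0,0,0]],"angular":[[0,0,0.03],[0,0,0],[0,0,0],[0,0,0]]}'
```

```text
time: 20.7
tool_pos: [507.9, 73.0, 102.1]
tcp_rot: [3.141, 0.001, -0.192]
contact_force: [-0.5, 0.9, -0.1]
grip_width: 9.1
```

```bash
python3 -m jog '{"xyz":[[-0.02,-0.04,-0.4],[0,0,0]],"angular":[[0,0,0],[0,0,0]]}';python3 - <<'E'
from h import *
o=bot.get_obs(); print(o['tool_pos'],o['tcp_rot'])
im,p=snap('wrist','w9')
cv2.imwrite('pics/w9z.png',cv2.resize(im[0:240,220:340],None,fx=2.5,fy=2.5,interpolation=cv2.INTER_CUBIC)[:,:,::-1])
im,p=snap('side','s4')
c=im[110:230,230:330]; cv2.imwrite('pics/s4z.png',cv2.resize(c,None,fx=5,fy=5,interpolation=cv2.INTER_CUBIC)[:,:,::-1])
E
```

```text
time: 20.9
tool_pos: [507.8, 72.2, 93.8]
tcp_rot: [3.141, 0.0, -0.192]
contact_force: [0.3, 0.0, -0.7]
grip_width: 9.4
[507.83336677  72.21907324  93.80453261] [ 3.14110757e+00  1.03340491e-04 -1.92166010e-01]
```

View pics/w9z.png

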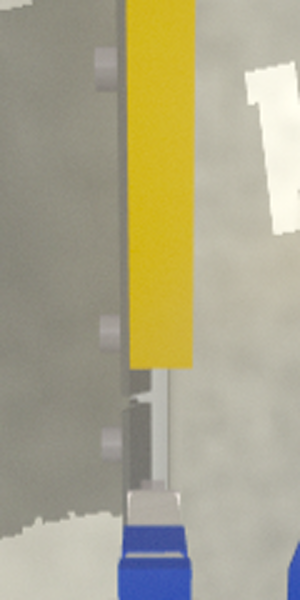

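View pics/s4z.png

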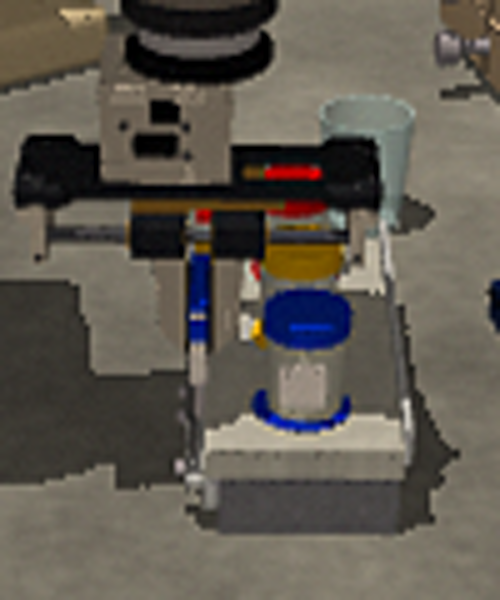

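```bash
python3 -m jog '{"xyz":[[0,0.01,-0.3],[0,0.01,-0.2],[0,0,0]],"angular":[[0,0,0],[0,0,0],[0,0,0]]}'
```

```text
time: 21.3
tool_pos: [509.4, 72.7, 85.0]
tcp_rot: [-3.141, -0.004, -0.192]
contact_force: [0.0, -0.4, -0.6]
grip_width: 9.2
```

```bash
python3 -m jog '{"xyz":[[-0.07,-0.01,0],[0,0,0]],"angular":[[0,0.04,0],[0,0,0]]}'; python3 -m jog '{"xyz":[[-0.02,0,-0.2],[-0.02,0,-0.15]],"angular":[[0,0,0],[0,0,0]]}'
```

```text
time: 21.5
tool_pos: [507.8, 72.5, 85.0]
tcp_rot: [3.141, 0.0, -0.192]
contact_force: [0.1, 0.1, -1.4]
grip_width: 9.6
time: 21.7
tool_pos: [508.1, 72.4, 78.4]
tcp_rot: [3.142, -0.003, -0.192]
contact_force: [0.2, 0.1, 3.2]
grip_width: 9.0
```

```bash
python3 -m jog '{"xyz":[[0,0,-0.25],[-0.01,0,-0.25]],"angular":[[0,0.03,0],[0,0,0]]}'
```

```text
time: 21.9
tool_pos: [508.6, 72.4, 68.5]
tcp_rot: [3.141, -0.001, -0.192]
contact_force: [0.7, 0.2, 2.0]
grip_width: 9.5
```

```bash
python3 -m jog '{"xyz":[[0,0,-0.15],[0,0,-0.15]],"angular":[[0,0,0],[0,0,0]]}'
```

```text
time: 22.1
tool_pos: [509.0, 72.6, 65.1]
tcp_rot: [3.142, -0.003, -0.192]
contact_force: [-13.1, -0.1, 42.1]
grip_width: 9.4
```

```bash
python3 -m jog '{"xyz":[[0,0,-0.25]],"angular":[[0,0,0]]}'
```

```text
time: 22.2
tool_pos: [509.1, 72.7, 63.4]
tcp_rot: [-3.141, -0.004, -0.192]
contact_force: [-12.3, -0.4, 42.2]
grip_width: 9.4
```

```bash
python3 -m jog '{"xyz":[[-0.03,0,0]],"angular":[[0,0,0]]}'; python3 -m jog '{"xyz":[[-0.02,0,-0.05]],"angular":[[0,0,0]]}'
```

```text
time: 22.3
tool_pos: [508.4, 72.8, 64.2]
tcp_rot: [-3.141, -0.005, -0.191]
contact_force: [1.8, -0.5, -2.4]
grip_width: 9.1
time: 22.4
tool_pos: [508.4, 72.8, 63.5]
tcp_rot: [-3.141, -0.006, -0.191]
contact_force: [1.1, -0.4, 0.6]
grip_width: 9.6
```

```bash
python3 -m jog '{"xyz":[[0,0,-0.08]],"angular":[[0,0.04,0]]}'; python3 - <<'E'
from h import *
o=bot.get_obs(); print(o['tool_pos'],o['tcp_rot'],o['contact_force'])
im,p=snap('wrist','w10')
cv2.imwrite('pics/w10z.png',cv2.resize(im[0:345,200:400],None,fx=1.74,fy=1.74,interpolation=cv2.INTER_CUBIC)[:,:,::-1])
im,p=snap('side','s5')
c=im[110:230,230:330]; cv2.imwrite('pics/s5z.png',cv2.resize(c,None,fx=5,fy=5,interpolation=cv2.INTER_CUBIC)[:,:,::-1])
im,p=snap('scene','c5')
c=im[160:240,260:380]; cv2.imwrite('pics/c5z.png',cv2.resize(c,None,fx=6,fy=6,interpolation=cv2.INTER_CUBIC)[:,:,::-1])
E
```

```text
time: 22.5
tool_pos: [508.9, 72.8, 63.3]
tcp_rot: [-3.142, -0.004, -0.191]
contact_force: [-7.9, -0.4, 30.9]
grip_width: 9.4
[508.88440372  72.8076793   63.26679214] [-3.14153532 -0.00366385 -0.19116537] [-7.85146619 -0.36679613 30.85442084]
```

View pics/w10z.png

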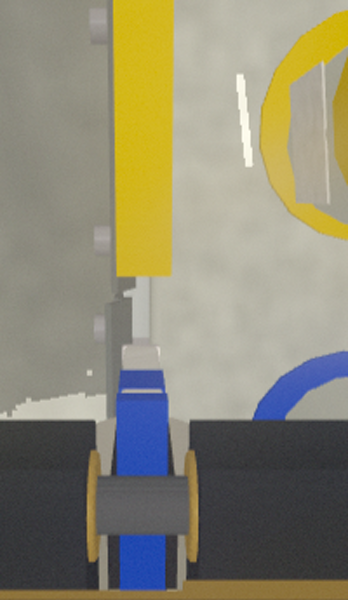

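View pics/s5z.png

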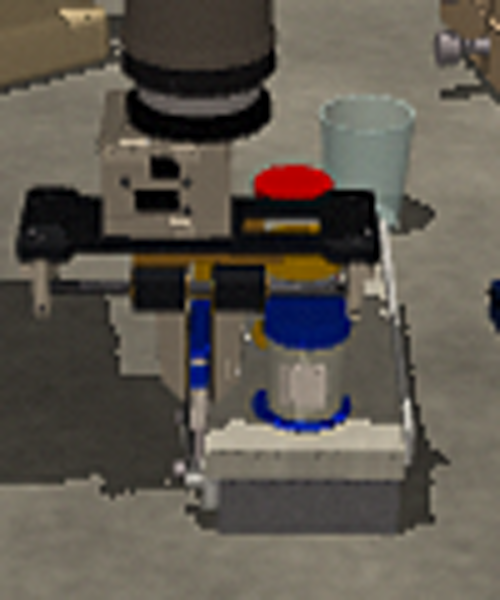

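View pics/c5z.png

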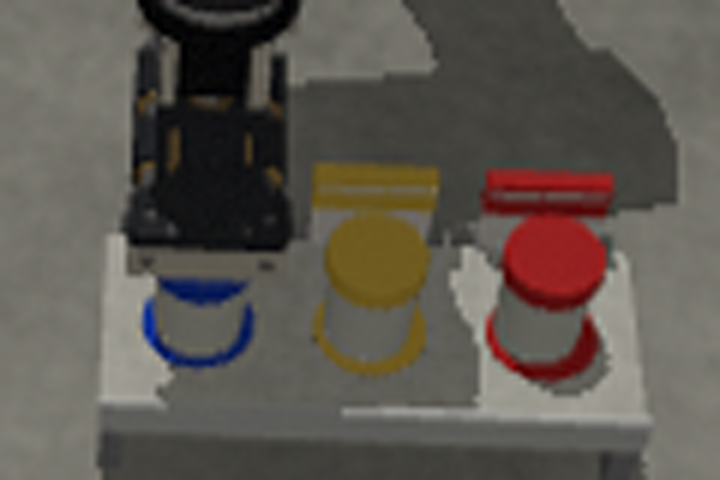

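```bash
python3 - <<'E'
from h import *
im,p=load('w10')
o=bot.get_obs(); print(o['time'],o['tool_pos'],o['contact_force'],o['grip_width'])
g=lambda a,b,z:onz(p,a/1.74+200,b/1.74,z)[:2]
u=np.array([.189,.982]);n=np.array([.982,-.189])
for nme,a,b,z in(('yl',116,276,107),('yr',172,276,107),('bl',117,393,107),('br',168,393,107),('bl2',120,371,97),('br2',162,371,97),('frame l bottom',123,346,57),('r',159,346,57)):
    q=g(a,b,z); print(nme,q.round(1),'u',(u@q).round(1),'n',(n@q).round(1))
print('tcp',u@o['tool_pos'][:2],n@o['tool_pos'][:2])
E
```

```text
22.65 [508.87083502  72.82838605  63.32250471] [-4.8113912   0.28786764 18.52209082] 9.419806065253734
yl [514.5 126.2] u 221.2 n 481.4
yr [524.5 124.3] u 221.1 n 491.6
bl [510.2 104.3] u 198.8 n 481.3
br [519.8 102.4] u 198.8 n 491.1
bl2 [510.8 105.8] u 200.4 n 481.6
br2 [519.3 104.1] u 200.4 n 490.3
frame l bottom [509.6 101.7] u 196.2 n 481.2
r [519.1  99.9] u 196.2 n 490.9
tcp 167.69406291983904 485.9465950232826
```

```bash
python3 -m jog '{"xyz":[[-0.01,0,-0.1]],"angular":[[0,0.02,0]]}'; python3 - <<'E'
from h import *
for i in range(6):
    capture('side'); o=bot.get_obs(); print(o['time'],o['tool_pos'].round(2),o['contact_force'].round(1),o['tcp_rot'].round(4))
E
```

```text
time: 22.75
tool_pos: [509.0, 72.8, 63.2]
tcp_rot: [3.141, -0.003, -0.191]
contact_force: [-10.3, 0.3, 30.9]
grip_width: 9.2
22.8 [508.95  72.83  63.31] [-6.9 -0.9 25.4] [ 3.1414e+00 -2.6000e-03 -1.9110e-01]
22.85 [508.96  72.81  63.31] [-6.5 -0.5 25.8] [ 3.1414e+00 -2.8000e-03 -1.9110e-01]
22.9 [508.94  72.83  63.29] [-7.  -0.6 25.3] [ 3.1414e+00 -2.8000e-03 -1.9100e-01]
22.95 [508.96  72.81  63.29] [-6.3 -0.6 25.3] [ 3.1414e+00 -2.9000e-03 -1.9110e-01]
23.0 [508.95  72.8   63.29] [-6.5 -0.5 25.7] [ 3.1414e+00 -2.8000e-03 -1.9110e-01]
23.05 [508.94  72.79  63.31] [-6.8 -0.4 25.1] [ 3.1414e+00 -2.8000e-03 -1.9110e-01]
```

```bash
python3 - <<'E'
from h import *
print(bot.close_job())
E
```

```text
the job is handed in; nothing more can be done
None
```

The job is handed in at about 23 s. The blue pot stands free on the blue mat, and the blue ticket is pushed behind the lip in front of it. The arm is still gripping the ticket and pressing it down.

**Insertion:** I felt the bump at the bead, with 3 N read as the foot reached bead height. I then met the hard floor at 42 N, within about 1 mm of the expected height.

**Slip:** At that 42 N the fingers slid about 2 mm down the ticket. I eased off, and the final push of about 25 N held steady over six readings with no more slip.

**Last checks:**
- **Ticket alignment:** It lines up with the fixed yellow ticket to within about 0.5 mm and is parallel to the edge.
- **Ticket centring:** It is within about 1 mm of the pot's centre. The gap to the yellow ticket was 22.3 mm against an ideal 24 mm, so it sits up to 1.7 mm from the bay's centre. The two estimates differ slightly.
- **Pot:** It is upright, roughly 1–2 mm from the mat's centre.
- **Side load:** About 7 N of sideways force against the board remained at the end.
- **Other things:** The red and yellow pots and tickets looked undisturbed in the last picture. The spare tickets still stood in the stand after I lifted the blue one out, and I did not look at the stand again.

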